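# Snap shut the clips of two preserving jars

### The job

Two of the three clip-top walnut jars on the market counter have their lids down but their wire clips left undone. With the fingertips, push the lever of each undone clip down until it snaps over centre and stays down along the glass, so that all three jars are fastened. Do not pick up or carry, tip or shove the jars, and leave the other things on the counter where they are.

Things in the scene. Friction and masses are not known exactly. Their poses are not given: they have to be found in the camera images.
- jar_small: small clip-top jar, clear glass, walnuts inside, lid closed, 140 mm tall, body 104 mm across, lid 86 mm, about 0.8 kg, loose on the counter; its clip is unfastened at the start. Origin: centre of the underside; z up; +x level towards the side with the clip lever; y along the lever's hinge pin, which is 56 mm from the jar's axis, 112 mm up
- clip_small (a joint): clip lever of the small jar (rad). 0 = undone: lever points outward, 40 degrees above level; 2.09 = fastened: it hangs along the glass, 10 degrees off vertical. Sprung over centre: below 1.13 (25 degrees below level) it springs back to 0, beyond that it snaps to 2.09 and stays. Resists most at the start: 0.16 N m, about 6 N down on the thumb tab
- tab_small (a point): middle of the steel thumb tab of the small jar's lever, 34 mm from the hinge pin (when undone 26 mm outside the pin and 22 mm above it). The tab is 22 mm wide, 3 mm thick and runs from 20 to 49 mm from the pin, where the lever ends. Axes: the jar's, turned with the lever (at joint 0 as the jar's)
- jar_medium: medium clip-top jar, clear glass, walnuts inside, lid closed, 166 mm tall, body 104 mm across, lid 86 mm, about 0.95 kg, loose on the counter; its clip is already fastened at the start. Origin: centre of the underside; z up; +x level towards the side with the clip lever; y along the lever's hinge pin, which is 56 mm from the jar's axis, 138 mm up
- clip_medium (a joint): clip lever of the medium jar (rad). 0 = undone: lever points outward, 40 degrees above level; 2.09 = fastened: it hangs along the glass, 10 degrees off vertical. Sprung over centre: below 1.13 (25 degrees below level) it springs back to 0, beyond that it snaps to 2.09 and stays. Resists most at the start: 0.16 N m, about 6 N down on the thumb tab
- tab_medium (a point): middle of the steel thumb tab of the medium jar's lever, 34 mm from the hinge pin (when undone 26 mm outside the pin and 22 mm above it). The tab is 22 mm wide, 3 mm thick and runs from 20 to 49 mm from the pin, where the lever ends. Axes: the jar's, turned with the lever (at joint 0 as the jar's)
- jar_large: large clip-top jar, clear glass, walnuts inside, lid closed, 194 mm tall, body 104 mm across, lid 86 mm, about 1.1 kg, loose on the counter; its clip is unfastened at the start. Origin: centre of the underside; z up; +x level towards the side with the clip lever; y along the lever's hinge pin, which is 56 mm from the jar's axis, 166 mm up
- clip_large (a joint): clip lever of the large jar (rad). 0 = undone: lever points outward, 40 degrees above level; 2.09 = fastened: it hangs along the glass, 10 degrees off vertical. Sprung over centre: below 1.13 (25 degrees below level) it springs back to 0, beyond that it snaps to 2.09 and stays. Resists most at the start: 0.16 N m, about 6 N down on the thumb tab
- tab_large (a point): middle of the steel thumb tab of the large jar's lever, 34 mm from the hinge pin (when undone 26 mm outside the pin and 22 mm above it). The tab is 22 mm wide, 3 mm thick and runs from 20 to 49 mm from the pin, where the lever ends. Axes: the jar's, turned with the lever (at joint 0 as the jar's)
- pepper_mill: turned dark wooden pepper mill, 205 mm tall, 58 mm across, standing loose; bystander. Origin: centre of the underside
- bowl: small white bowl, 124 mm across, 45 mm tall, standing loose; bystander. Origin: centre of the underside
- wood_spoon: wooden spoon, 260 mm long, lying loose; bystander. Its length runs along its own x axis; origin near the middle of its length, on the underside

How it is judged:
By the outcome, as a careful person would: the job done as asked, in the order asked, and still so for the second after the job is handed in, with the robot touching nothing.
It also fails if it takes over 48 s, if anything falls off the work surface, if the arm or the gripper's body presses on something with over 40 N, if the wrist force passes 120 N, or if a joint passes its speed limit or range.

### The arm

A 6-joint arm with a two-finger parallel gripper is mounted at the origin on the work surface. World frame = base frame: x ahead of the robot, y to its left, z up, the work surface at z = 0. Lengths are in mm, angles in degrees, forces in N, time in s.
With the tool pointing down it reaches from about 300 to 850 mm from the base axis. Payload 4.2 kg.
Tool frame: the origin (TCP) lies midway between the tips of the shut fingers; the grasp point (between the pads) lies 19 mm behind it (env.grip_point_offset is the distance from the TCP to the grasp point, in mm); z points along the fingers, x is the direction in which the jaws open and shut, and the axes are right-handed (so a half turn about z gives the same grasp; the last joint's range is limited). The gripper opens to 91 mm and grips with 3 to 60 N. Pads are 32 mm wide; open, the fingers measure 118 mm over their backs; the gripper's body (76 mm by 178 mm) begins 60 mm behind the grasp point.
Start: joints at [-65.489, 18.312, 89.639, -0, 72.044, -1.146], TCP at [248.971, -518.321, 213.976] pointing down, gripper open.
Joint ranges: [-177.97, 177.97], [-48.28, 115.42], [12.27, 149.76], [-77.06, 257.06], [2.81, 150.46], [-146.56, 146.56]. Speed limits (degrees/s): [147.25, 147.25, 180, 180, 180, 180].

### API

Orientations are given as [roll, pitch, yaw] about the fixed x, y, z axes, in that order (R = Rz(yaw) Ry(pitch) Rx(roll)).
In Python, from workcell import env gives the robot as it stands.
- The arm moves only by the shell command python3 -m pendant 'ROWS' [FORCE]. ROWS is JSON, a list of rows, each an object with "xyz": the shift along the tool's x, y, z in m, a list of three; "roll": the turn about the tool's z in degrees; "jaw": the closure, from 0 (fully open) to 1 (shut). A call has exactly 8 rows; each row is the pose to reach, as a shift and turn from the pose commanded when the call began, along the tool's axes at that moment; what a row does not reach only later rows make up. A row lasts 1/8 s, in which the tool goes at most 62.5 mm and 10.7 degrees, less where a joint would pass 70% of its speed; a pose out of reach is approached as far as the arm can. A call with a gripper value outside its range is refused whole. The fingers move at their own pace and stop on an object; FORCE is the grip in N (left out, the last holds). Time passes only in rows, so rows that repeat a pose let the fingers close, or fill a call up. It gives the time, the measured TCP pose, the force and the opening at its end, in the units of the state.
- env.state(): the state, without advancing time (a new reading comes with each control period).
- env.grab_frame(name): name is "side" or "top"; returns (picture, depth): 400x640x3 uint8, blue, green, red; 400x640 float32, mm along the optical axis (not along the pixel's ray), 0 where there is no reading.
- env.camera_params(name): a dict with "camera_matrix" (3x3 intrinsics, pixels), "D" ([k1, k2, p1, p2, k3] as OpenCV has them; the pictures are not rectified), "cam_to_world" (4x4, takes a point from camera to world coordinates). Camera axes: x right, y up, looking along -z (the intrinsics and any distortion apply to the point x, -y, -z); pixel columns grow to the right and rows downward; lengths in mm; the calibration is good to about 2 mm. A picture is of the moment at which its call begins. camera_params takes no time and is no camera call.
- env.job_done(): hands the job in, once; it reports no verdict.
The state is a dict: "time_s": time; "qpos": joint angles; "qvel": joint speeds; "effort": joint torques, N m; "ee_pos": TCP position; "ee_rot": TCP orientation; "force": force on the tool from outside, world axes, zero at the start; "torque": the same for the moment, N m; "gripper_width": finger opening in mm.
Only numpy, scipy, OpenCV 4.12 (cv2) and the standard library are available. Lean on these libraries where they do the work, as an engineer would, in place of code of your own. Each camera call takes 0.05 s, during which the arm holds its last target. There are 200 camera calls.

## Working session

There is one attempt and no reset: what is moved stays moved. The work goes in short steps, Python scripts to look and compute and a shell command to move; the robot and the scene stay as the last step left them, time stands still between calls to the robot, and variables do not carry over. Pictures are saved under pics/ and viewed, about 8 in all and at most 12, crops included, and the job is handed in when it is done.

```bash
mkdir -p pics; ls
cat > h.py <<'E'
import numpy as np, cv2
from workcell import env
def grab(n):
    im,d=env.grab_frame(n); np.savez(f'{n}.npz',im=im,d=d); return im,d
def load(n):
    z=np.load(f'{n}.npz'); return z['im'],z['d']
def pts(n,px,depth):
    """pixels Nx2 (col,row) + depth along axis -> world"""
    P=env.camera_params(n);K=np.array(P['camera_matrix']);D=np.array(P['D'],float);T=np.array(P['cam_to_world'])
    u=cv2.undistortPoints(np.array(px,float).reshape(-1,1,2),K,D).reshape(-1,2)
    d=np.array(depth,float).reshape(-1,1)
    c=np.hstack([u[:,:1]*d,-u[:,1:]*d,-d])
    return c@T[:3,:3].T+T[:3,3]
def onplane(n,px,z):
    a=pts(n,px,np.ones(len(px)));o=np.array(env.camera_params(n)['cam_to_world'])[:3,3]
    r=a-o; return o+r*((z-o[2])/r[:,2:])
def proj(n,X):
    P=env.camera_params(n);T=np.linalg.inv(np.array(P['cam_to_world']))
    c=np.atleast_2d(X)@T[:3,:3].T+T[:3,3]; c=c*[1,-1,-1]
    return cv2.projectPoints(c.reshape(-1,1,3),np.zeros(3),np.zeros(3),np.array(P['camera_matrix']),np.array(P['D'],float))[0].reshape(-1,2)
E
python3 - <<'E'
from h import *
for n in('top','side'):
    im,d=grab(n); cv2.imwrite(f'pics/{n}0.png',im); print(np.array(env.camera_params(n)['cam_to_world']).round(2))
print(env.state())
E
```

```text
pics
[[-1.00000e-02  9.90000e-01 -1.50000e-01  4.49030e+02]
 [-1.00000e+00 -0.00000e+00  2.00000e-02 -1.03260e+02]
 [ 2.00000e-02  1.50000e-01  9.90000e-01  1.19754e+03]
 [ 0.00000e+00  0.00000e+00  0.00000e+00  1.00000e+00]]
[[-9.80000e-01  1.30000e-01 -1.30000e-01  4.15830e+02]
 [-1.80000e-01 -6.80000e-01  7.10000e-01  8.09540e+02]
 [ 1.00000e-02  7.20000e-01  7.00000e-01  1.05192e+03]
 [ 0.00000e+00  0.00000e+00  0.00000e+00  1.00000e+00]]
{'time_s': 0.1, 'qpos': array([-6.54885594e+01,  1.83476609e+01,  8.96959814e+01, -5.38870492e-04,
        7.20434808e+01, -1.14412810e+00]), 'qvel': array([-0.05849504, -0.1596485 , -0.10294306, -0.0993679 , -0.02188135,
        0.08351839]), 'effort': array([ 6.44713782e-04, -4.13330054e+01, -2.32510006e+01,  7.29501410e-02,
        4.21884342e-02, -4.50549260e-05]), 'ee_pos': array([ 248.79177817, -517.92302666,  213.23079889]), 'ee_rot': array([-1.79998773e+02,  8.71160685e-02, -6.43442639e+01]), 'force': array([-0.14181219,  0.99717023, -0.08187518]), 'torque': array([-0.03039605, -0.03786874,  0.01283154]), 'gripper_width': 91.2617170371749}
```

View pics/top0.png

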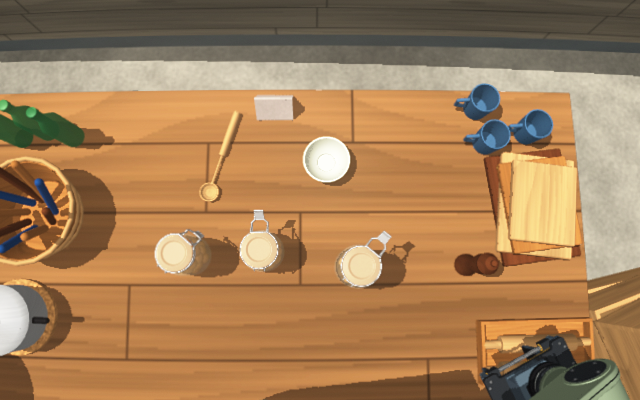

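View pics/side0.png

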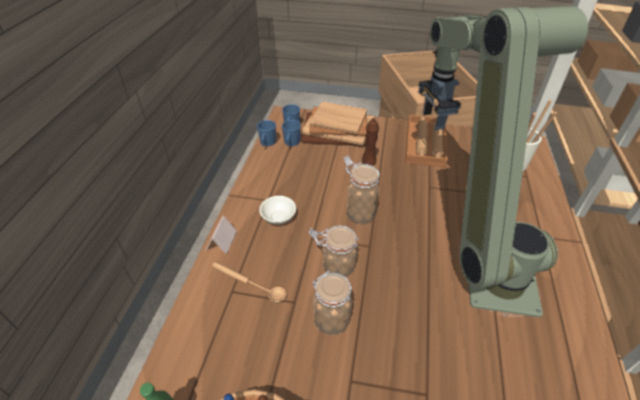

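The top view shows three jars with lids at about (175,253), (259,250) and (361,266). The middle jar's lever tab is at (259,214), pointing up the image (+x). The right jar's tab is at (385,240), pointing up-right. The left jar's lever is down. The bowl, spoon and mill are clear of both tabs.

Run:
```python
from h import *
im,d=load('top')
hsv=cv2.cvtColor(im,cv2.COLOR_BGR2HSV)
cv2.imwrite('pics/crop.png',cv2.resize(im[190:300,150:420],None,fx=2.9,fy=2.9,interpolation=cv2.INTER_CUBIC))
print(hsv[250,259],hsv[266,361],hsv[214,259],hsv[240,384])
for (c,r) in [(175,253),(259,250),(361,266)]:
    w=d[r-10:r+11,c-10:c+11]; print('lid depth',np.median(w), pts('top',[(c,r)],[np.median(w)]).round(1))
# all points by depth: lid tops and tabs
R,C=np.mgrid[195:300,150:420]; X=pts('top',np.c_[C.ravel(),R.ravel()],d[R,C].ravel()).reshape(R.shape+(3,))
h=X[...,2]
for k,(c,r) in enumerate([(175,253),(259,250),(361,266)]):
    near=np.hypot(C-c,R-r)<23
    z=np.median(h[near&(np.hypot(C-c,R-r)<10)])
    m=near&(abs(h-z)<7); print(k,m.sum(),'z',z.round(1),'mean xy',X[m][:,:2].mean(0).round(1), cv2.minEnclosingCircle(X[m][:,:2].astype(np.float32)))
for (c,r) in [(259,214),(385,239)]:
    w=(abs(C-c)<9)&(abs(R-r)<9)&(h>70)&(hsv[R,C][...,1]<70); print(w.sum(),X[w].mean(0).round(1),X[w].min(0).round(0),X[w].max(0).round(0), np.c_[C[w],R[w]].mean(0))
```

```text
[ 22  62 246] [ 21  67 243] [ 16  13 210] [ 20  10 226]
lid depth 1022.3855 [[492.4 211.  164.4]]
lid depth 1052.5548 [[500.2  22.  138.4]]
lid depth 997.8822 [[ 461.3 -210.   191.8]]
0 1178 z 164.2 mean xy [492.4 213.3] ((495.0862121582031, 213.77601623535156), 46.40276336669922)
1 1169 z 138.0 mean xy [501.5  22.8] ((504.0461730957031, 24.989492416381836), 49.97264862060547)
2 1310 z 191.9 mean xy [ 461.5 -209.9] ((463.2688293457031, -211.35794067382812), 48.49336624145508)
108 [582.1  24.8 135.7] [567.   5. 120.] [594.  43. 149.] [258.38888889 215.30555556]
112 [ 523.7 -262.5  189.9] [ 503. -275.  176.] [ 538. -248.  204.] [383.75892857 237.73214286]
```

View pics/crop.png

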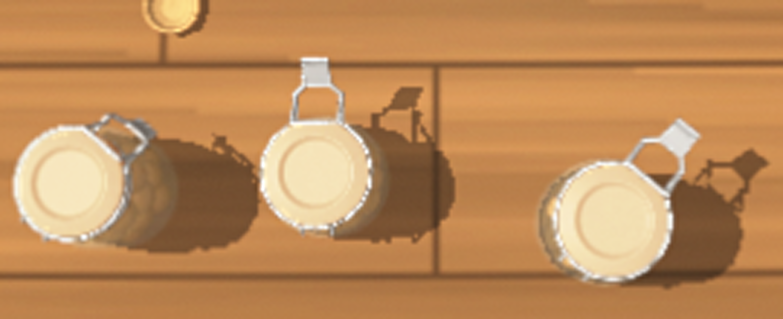

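```bash
python3 -m pendant '[{"xyz":[0,0,-0.04],"roll":0,"jaw":1},{"xyz":[-0.013,-0.045,-0.05],"roll":-4,"jaw":1},{"xyz":[-0.028,-0.1,-0.05],"roll":-8,"jaw":1},{"xyz":[-0.045,-0.155,-0.05],"roll":-12,"jaw":1},{"xyz":[-0.06,-0.21,-0.05],"roll":-16,"jaw":1},{"xyz":[-0.075,-0.265,-0.05],"roll":-20,"jaw":1},{"xyz":[-0.09,-0.315,-0.05],"roll":-24,"jaw":1},{"xyz":[-0.1034,-0.362,-0.05],"roll":-24,"jaw":1}]' 20
python3 - <<'E'
from h import *
im,d=grab('top'); s=env.state(); print(s['time_s'],s['ee_pos'].round(1),s['ee_rot'].round(1),s['gripper_width'],s['force'].round(1))
im2,d2=grab('side')
a=cv2.resize(im2[130:260,300:430],None,fx=4,fy=4); cv2.imwrite('pics/s1.png',a)
E
```

```text
time_s: 1.1
ee_pos: [531.5, -266.8, 263.5]
ee_rot: [180.0, 0.0, -40.3]
force: [0.1, -0.4, -0.1]
gripper_width: 14.2
1.15 [ 535.8 -262.7  263.1] [-179.7    0.   -40.1] 9.958060619998573 [ 4.3  2.4 -0.3]
```

View pics/s1.png

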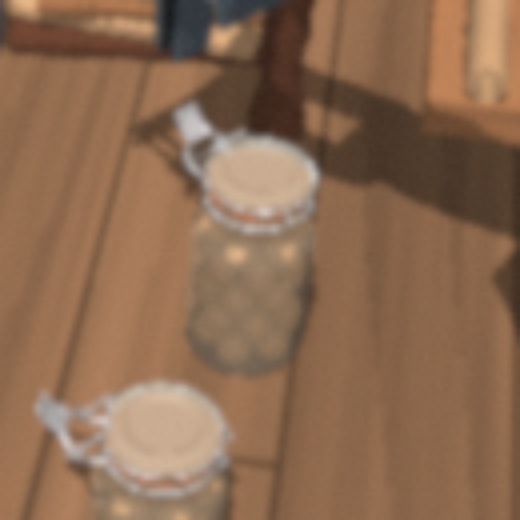

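The side crop shows the large jar's tab still raised at crop (190,120). The blue gripper is just above it at the crop's top edge, on line with the tab. I'll descend to just above the tab and check the settled pose.

```bash
python3 -m pendant '[{"xyz":[0,0,0.01],"roll":0,"jaw":1},{"xyz":[0,0,0.02],"roll":0,"jaw":1},{"xyz":[0,0,0.03],"roll":0,"jaw":1},{"xyz":[0,0,0.04],"roll":0,"jaw":1},{"xyz":[0,0,0.05],"roll":0,"jaw":1},{"xyz":[0,0,0.054],"roll":0,"jaw":1},{"xyz":[0,0,0.054],"roll":0,"jaw":1},{"xyz":[0,0,0.054],"roll":0,"jaw":1}]'
python3 - <<'E'
from h import *
im2,d2=grab('side')
u=proj('side',[[530.4,-267.9,210]])[0]; print(u, proj('side',[[461.5,-210,194]])[0])
c,r=map(int,u); a=cv2.resize(im2[r-60:r+60,c-60:c+60],None,fx=4.5,fy=4.5,interpolation=cv2.INTER_CUBIC); cv2.imwrite('pics/s2.png',a)
E
```

```text
time_s: 2.2
ee_pos: [530.8, -268.5, 210.4]
ee_rot: [-180.0, -0.1, -40.3]
force: [0.1, -0.0, 0.6]
gripper_width: 0.5
[346.35145274 154.66310946] [364.8859424  172.20221719]
```

View pics/s2.png

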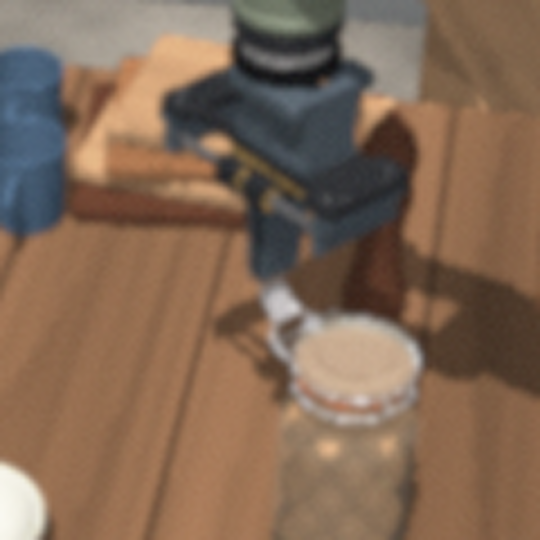

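The side crop shows the shut fingertips at crop (275,275), directly above the large jar's tab at (282,298). Pushing down now.

```bash
python3 -m pendant '[{"xyz":[0,0,0.005],"roll":0,"jaw":1},{"xyz":[0,0,0.01],"roll":0,"jaw":1},{"xyz":[0,0,0.014],"roll":0,"jaw":1},{"xyz":[0,0,0.018],"roll":0,"jaw":1},{"xyz":[0,0,0.022],"roll":0,"jaw":1},{"xyz":[0,0,0.026],"roll":0,"jaw":1},{"xyz":[0,0,0.031],"roll":0,"jaw":1},{"xyz":[0,0,0.036],"roll":0,"jaw":1}]'
python3 -m pendant '[{"xyz":[0,0,0.005],"roll":0,"jaw":1},{"xyz":[0,0,0.01],"roll":0,"jaw":1},{"xyz":[0,0,0.015],"roll":0,"jaw":1},{"xyz":[0,0,0.02],"roll":0,"jaw":1},{"xyz":[0,0,0.025],"roll":0,"jaw":1},{"xyz":[0,0,0.03],"roll":0,"jaw":1},{"xyz":[0,0,0.034],"roll":0,"jaw":1},{"xyz":[0,0,0.036],"roll":0,"jaw":1}]'
python3 - <<'E'
from h import *
im2,d2=grab('side'); print(env.state()['force'].round(1))
c,r=355,175; a=cv2.resize(im2[r-60:r+60,c-60:c+60],None,fx=4.5,fy=4.5,interpolation=cv2.INTER_CUBIC); cv2.imwrite('pics/s3.png',a)
E
```

```text
time_s: 3.25
ee_pos: [531.6, -269.1, 174.9]
ee_rot: [-180.0, -0.2, -40.4]
force: [-0.9, 0.8, 3.6]
gripper_width: 0.4
time_s: 4.25
ee_pos: [530.4, -268.4, 137.6]
ee_rot: [180.0, 0.0, -40.3]
force: [0.2, -0.2, 0.4]
gripper_width: 0.5
[-0.7 -0.2 -0.9]
```

View pics/s3.png

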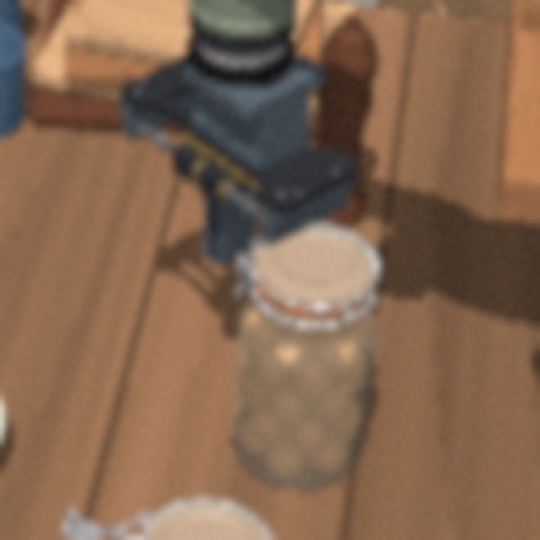

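The large jar's lever is no longer sticking out, and the force has dropped to zero, so it snapped over. The jar is upright. Lifting off and moving across to above the small jar's tab.

```bash
python3 -m pendant '[{"xyz":[0,0,-0.04],"roll":0,"jaw":1},{"xyz":[0,0,-0.09],"roll":0,"jaw":1},{"xyz":[-0.024,-0.044,-0.1],"roll":-7,"jaw":1},{"xyz":[-0.048,-0.088,-0.1],"roll":-14,"jaw":1},{"xyz":[-0.072,-0.132,-0.1],"roll":-21,"jaw":1},{"xyz":[-0.1,-0.184,-0.1],"roll":-28,"jaw":1},{"xyz":[-0.124,-0.228,-0.1],"roll":-35,"jaw":1},{"xyz":[-0.143,-0.263,-0.1],"roll":-41,"jaw":1}]'
python3 -m pendant '[{"xyz":[0,0,0.01],"roll":0,"jaw":1},{"xyz":[0,0,0.02],"roll":0,"jaw":1},{"xyz":[0,0,0.035],"roll":0,"jaw":1},{"xyz":[0,0,0.05],"roll":0,"jaw":1},{"xyz":[0,0,0.065],"roll":0,"jaw":1},{"xyz":[0,0,0.077],"roll":0,"jaw":1},{"xyz":[0,0,0.077],"roll":0,"jaw":1},{"xyz":[0,0,0.077],"roll":0,"jaw":1}]'
python3 - <<'E'
from h import *
im2,d2=grab('side')
a=cv2.resize(im2[140:300,280:420],None,fx=3.7,fy=3.7,interpolation=cv2.INTER_CUBIC); cv2.imwrite('pics/s4.png',a)
E
```

```text
time_s: 5.3
ee_pos: [592.0, 26.8, 238.2]
ee_rot: [-180.0, -0.0, 0.9]
force: [0.5, -0.2, 0.3]
gripper_width: 0.7
time_s: 6.3
ee_pos: [592.2, 24.7, 161.3]
ee_rot: [180.0, -0.1, 0.7]
force: [0.1, -0.5, 0.1]
gripper_width: 0.2
```

View pics/s4.png

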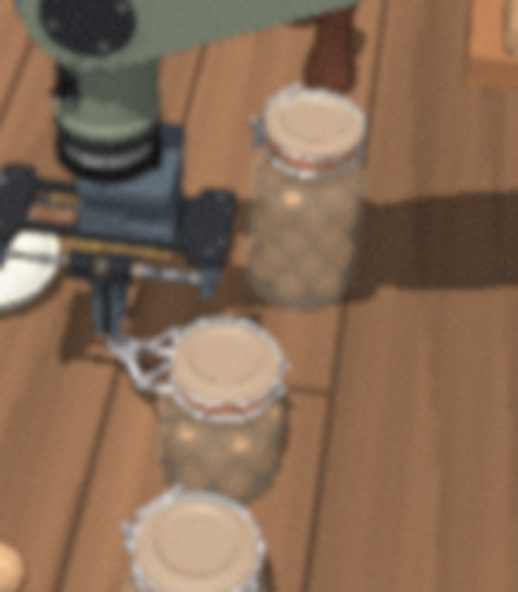

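The large jar's lever is down along the glass at crop (258,130). The fingertips at (110,325) are right above the small jar's tab at (125,345). Pushing down.

```bash
python3 -m pendant '[{"xyz":[0,0,0.008],"roll":0,"jaw":1},{"xyz":[0,0,0.014],"roll":0,"jaw":1},{"xyz":[0,0,0.018],"roll":0,"jaw":1},{"xyz":[0,0,0.022],"roll":0,"jaw":1},{"xyz":[0,0,0.026],"roll":0,"jaw":1},{"xyz":[0,0,0.03],"roll":0,"jaw":1},{"xyz":[0,0,0.035],"roll":0,"jaw":1},{"xyz":[0,0,0.04],"roll":0,"jaw":1}]'
python3 -m pendant '[{"xyz":[0,0,0.005],"roll":0,"jaw":1},{"xyz":[0,0,0.01],"roll":0,"jaw":1},{"xyz":[0,0,0.015],"roll":0,"jaw":1},{"xyz":[0,0,0.02],"roll":0,"jaw":1},{"xyz":[0,0,0.025],"roll":0,"jaw":1},{"xyz":[0,0,0.03],"roll":0,"jaw":1},{"xyz":[0,0,0.035],"roll":0,"jaw":1},{"xyz":[0,0,0.037],"roll":0,"jaw":1}]'
python3 -m pendant '[{"xyz":[0,0,0],"roll":0,"jaw":1},{"xyz":[0,0,-0.03],"roll":0,"jaw":1},{"xyz":[0,0,-0.07],"roll":0,"jaw":1},{"xyz":[0,0,-0.12],"roll":0,"jaw":1},{"xyz":[0,0,-0.16],"roll":0,"jaw":1},{"xyz":[0,0,-0.2],"roll":0,"jaw":1},{"xyz":[0,0,-0.22],"roll":0,"jaw":1},{"xyz":[0,0,-0.22],"roll":0,"jaw":1}]'
python3 - <<'E'
from h import *
im2,d2=grab('side')
a=cv2.resize(im2[140:340,220:420],None,fx=3,fy=3,interpolation=cv2.INTER_CUBIC); cv2.imwrite('pics/s5.png',a)
E
```

```text
time_s: 7.35
ee_pos: [597.4, 24.7, 123.6]
ee_rot: [-180.0, -0.8, 0.7]
force: [6.7, -0.6, 4.2]
gripper_width: 0.5
time_s: 8.35
ee_pos: [591.5, 24.6, 83.4]
ee_rot: [180.0, 0.0, 0.7]
force: [0.2, -0.8, 1.1]
gripper_width: 0.6
time_s: 9.35
ee_pos: [592.5, 24.7, 305.9]
ee_rot: [180.0, -0.3, 0.7]
force: [0.2, 0.5, 0.3]
gripper_width: 0.7
```

View pics/s5.png

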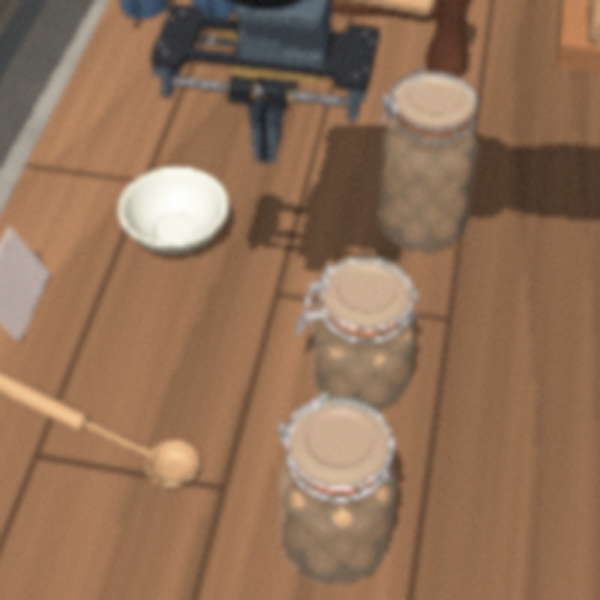

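The small jar's lever at crop (305,318) looks down, but maybe not quite as far as the others. I'll clear the arm away and look from the top.

```bash
python3 -m pendant '[{"xyz":[-0.02,0.05,0],"roll":0,"jaw":1},{"xyz":[-0.05,0.1,0],"roll":0,"jaw":1},{"xyz":[-0.08,0.155,0],"roll":0,"jaw":1},{"xyz":[-0.11,0.21,0],"roll":5,"jaw":1},{"xyz":[-0.14,0.265,0],"roll":10,"jaw":1},{"xyz":[-0.17,0.32,0],"roll":15,"jaw":1},{"xyz":[-0.2,0.375,0],"roll":20,"jaw":1},{"xyz":[-0.23,0.42,0],"roll":25,"jaw":1}]'
python3 - <<'E'
from h import *
im0,_=load('top'); im,d=grab('top'); im2,d2=grab('side')
a=cv2.resize(im[190:300,150:420],None,fx=2.2,fy=2.2,interpolation=cv2.INTER_CUBIC)
b=cv2.resize(im2[225:290,290:390],(594,386),interpolation=cv2.INTER_CUBIC)[:350]
a=a[:, :594]; cv2.imwrite('pics/f.png',np.vstack([a,b[:,:a.shape[1]]]))
R,C=np.mgrid[195:300,150:420]; X=pts('top',np.c_[C.ravel(),R.ravel()],d[R,C].ravel()).reshape(R.shape+(3,)); h=X[...,2]
for k,(c,r) in enumerate([(175,253),(259,250),(361,266)]):
    D=np.hypot(C-c,R-r); z=np.median(h[D<10]); m=(D<23)&(abs(h-z)<7); print(k,z.round(1),X[m][:,:2].mean(0).round(1))
E
```

```text
time_s: 10.4
ee_pos: [364.9, -399.3, 302.1]
ee_rot: [-179.9, 0.1, -24.5]
force: [0.3, -0.1, -1.1]
gripper_width: 0.5
0 164.5 [492.5 213.4]
1 138.1 [497.1  22.9]
2 191.9 [ 461.4 -210. ]
```

View pics/f.png

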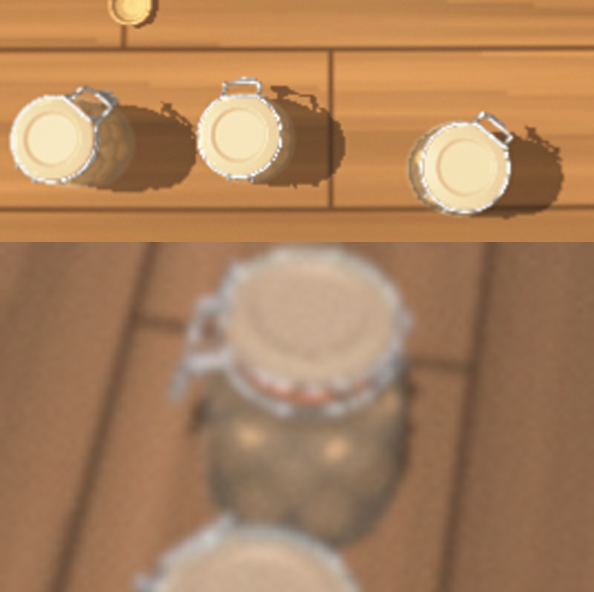

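In the top view all three levers look alike, tucked against the jars. I'll run a numeric check of the small lever's end, seen in the side view at about (319.5,251), and whether the jar moved.

Run:
```python
from h import *
for nm,c,a,hp in [('small',(498,23),1.,112),('large',(461.5,-210),-40,166)]:
  for ang in (40,-25,-50,-80):
    r=56+49*np.cos(np.radians(ang)); z=hp+49*np.sin(np.radians(ang)); e=[c[0]+r*np.cos(np.radians(a)),c[1]+r*np.sin(np.radians(a)),z]
    print(nm,ang,proj('side',[e])[0].round(1),proj('top',[e])[0].round(1))
im,d=load('top')
g=cv2.cvtColor(im,cv2.COLOR_BGR2HSV)
# lid colour centroids (cream) now, on lid plane
for (c,r,z) in [(175,253,166),(259,250,140),(361,266,194)]:
    for s,I in (('now',im),('start',cv2.imread('pics/top0.png'))):
        H=cv2.cvtColor(I,cv2.COLOR_BGR2HSV); m=cv2.inRange(H,(15,35,200),(30,95,255)); w=np.zeros_like(m); cv2.circle(w,(c,r),24,255,-1); m&=w
        k=max(cv2.findContours(m,0,2)[0],key=cv2.contourArea); e=cv2.fitEllipse(k)[0]; print(s,onplane('top',[e],z).round(1))
```

```text
small 40 [310.3 231.1] [258.1 210.9]
small -25 [308.2 242.3] [260.6 211. ]
small -50 [312.5 246.4] [261.4 217. ]
small -80 [320.  249.7] [261.9 226.6]
large 40 [345.4 157.1] [387.6 233.2]
large -25 [343.4 168.2] [385.8 232.9]
large -50 [345.7 173.9] [381.3 237.7]
large -80 [350.  179.7] [374.6 245.4]
now [[492.3 213.3 166. ]]
start [[492.2 213.8 166. ]]
now [[497.5  23.2 140. ]]
start [[502.   23.5 140. ]]
now [[ 461.8 -207.2  194. ]]
start [[ 462.1 -207.7  194. ]]
```

```bash
python3 -c "
from workcell import env
print(env.job_done(), env.state()['time_s'])"
```

```text
the job is handed in; nothing more can be done
the job is handed in; nothing more can be done
```

I pushed the undone levers of the large and small jars down with the shut fingertips, and both snapped over and stayed down. All three clips now look fastened. I handed the job in at about 10.5 s on the robot's clock, with the arm clear of everything.

- **Levers:** The end of the small jar's lever is at side pixel (319.5, 251), against (320, 250) predicted for fully fastened. I checked the large jar's lever by eye only, in the side and top pictures. The push force fell to about zero at the end of both strokes.
- **Jars:** All three are upright. By lid position, the large and medium jars have moved less than 1 mm.
- **Small jar slid:** It moved about 4.5 mm towards the robot during the push, when the sideways force on the tool reached about 7 N. I left it there, because moving it back would have meant shoving the jar.
- **Other things:** The robot did not touch the bowl, spoon or pepper mill. I did not measure their positions again.

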